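# Clear and hold open the sprung drive clamp

## Task

Get the blue spring clamp ready for a colleague to lay a drive in: first take the marker that lies across its guide rods and stand it in the dark grey pen pot. Then pull the clamp's black grip out against the spring until the yellow pointer is level with the red mark, and finish still gripping it there, holding the clamp open. Leave the other things on the bench where they are.

Things in the scene. Friction and masses are not known exactly. Their poses are not given: they have to be found in the camera images.
- clamp: Drive clamp fixed to the worktop, turned up to 0.4 rad. Blue base 250 x 132 x 10 mm, two 12 mm steel rods along x (y = -26, +26 mm, tops at z = 28), grey block 78 wide, 35 high at x = -115 to -101, grey fixed jaw 52 high at x = 96 to 116, spring tube behind it to x = 178. Origin under the base's middle (5 mm before it), z up; the jaw is pulled open towards -x, roughly at the robot.
- jaw_grip (a point): Gripping point of the sprung jaw: on the centre line of its black upright grip, 18 mm below its top, 72 mm above the worktop. The grip is 16 mm thick along the slide, 38 mm wide across it and stands 43 mm above the aluminium jaw block (24 mm along the slide, 78 mm wide, top at z = 47 mm). Axes as the clamp's. Closed, it lies at x = 30 mm, y = 0 in the clamp's frame.
- jaw (a joint): How far the jaw is pulled open, m: 0 closed (against its stop), up to 0.085. A spring pulls it shut when let go: about 6 N at 0 rising by 1.2 N per 10 mm.
- pointer (a point): Tip of the thin yellow pointer on the left (+y) side of the jaw, 56 mm from the slide's centre line, above a white scale; it moves with the jaw.
- red_mark: The red line across the white scale, 3 mm wide, 18 mm long, fixed to the clamp, axes as the clamp's; origin at the line's middle, 56 mm left of the slide's centre line. Its place along the scale differs each time; it calls for a pull of 50 to 70 mm. The pointer is level with it when both have the same x in the clamp's frame.
- marker_mid (a point): Middle (half-way along and up) of the loose white marker with black cap, 133 mm long, 11 to 12.5 mm thick, 12 g. x runs along it, to the cap. At first it lies level across the two rods in the jaw's path, its middle about 34 mm above the worktop and 75 to 88 mm before the closed jaw's grip; its ends overhang the rods, 18 mm clear of the base.
- pot_rim (a point): Centre of the mouth of the dark grey round pen pot, which is fixed to the worktop: 80 mm high, 64 mm outside, 58 mm inside, inner floor 6 mm above the worktop. z up.
- pot: The same pot, origin at the centre of its underside, z up.
- tape_mid (a point): Bystander: middle of an orange roll of tape, 66 mm across, 19 mm high, loose.
- tin_mid (a point): Bystander: middle of a round white screw tin, 51 mm across, 25 mm high, loose.
Mind the look-alikes: they are no part of the job. What is shaped like the part that bears marker_mid but purple is not meant.

How it is judged (in metres and radians):
On the way, in this order (a step that is already met when the one before it is completed fails the run):
1. the marker stands in the pot, let go, with the jaw still closed (angle between the x axis of marker_mid and the z axis of pot, either way round below 0.6 rad and horizontal distance between marker_mid and pot_rim below 0.035 m and z of marker_mid in the frame of pot between 0.055 and 0.095 m and contact force between the fingers and marker below 0.1 N and value of joint jaw below 0.02 m), for 0.3 s.
2. the jaw is held at the red mark (x of pointer in the frame of red_mark between -0.005 and 0.005 m and contact force between the fingers and jaw above 3 N), for 0.3 s.
At the end, for the whole second after the job is handed in: The marker stands in the pot (within 0.6 rad of upright, not held), and the gripper still holds the jaw at rest with the pointer within 5 mm of the red mark, pushing on it with more than 3 N, no loose thing propping the jaw (all of step 2 and angle between the x axis of marker_mid and the z axis of pot, either way round below 0.6 rad and horizontal distance between marker_mid and pot_rim below 0.035 m and z of marker_mid in the frame of pot between 0.055 and 0.095 m and contact force between the fingers and marker below 0.1 N and contact force between jaw and marker below 0.2 N and contact force between jaw and tape_roll below 0.2 N and contact force between jaw and screw_tin below 0.2 N and velocity of joint jaw between -0.01 and 0.01 m/s); the arm keeps its last pose, push and grip.
It fails at once if a bystander (tape roll or screw tin) is shifted by more than 25 mm (distance of any of tape_mid, tin_mid from where it was at the start of the episode above 0.025 m).
It also fails if it takes over 58 s, if anything falls off the work surface, if the arm or the gripper's body presses on something with over 40 N, if the wrist force passes 120 N, or if a joint passes its speed limit or range.

## Robot

A 6-joint arm with a two-finger parallel gripper is mounted at the origin on a cart in front of the work surface, level with it; the furniture and walls round the work are solid. World frame = base frame: x ahead of the robot, y to its left, z up, the work surface at z = 0. Lengths are in m, angles in degrees, forces in N, time in s.
With the tool pointing down it reaches from about 0.4 to 0.925 m from the base axis. Payload 3.4 kg.
Tool frame: the origin (TCP) lies on the front face of the gripper's body, between the roots of the fingers; the fingertips stand 73 mm ahead of it and the grasp point (between the pads) lies 54 mm ahead of it (bot.finger_overhang is the distance from the TCP to the fingertips, in m); z points along the fingers, y is the line along which they close (so a half turn about z gives the same grasp; the last joint's range is limited). The gripper opens to 85 mm and grips with 20 to 120 N. Pads are 22 mm wide; open, the fingers measure 114 mm over their backs; the gripper's body (76 mm by 85 mm) begins 54 mm behind the grasp point. The pads swing forward as they close: fully open they stand 13 mm farther back than shut.
Start: joints at [71.763, 17.578, 86.31, -0, 76.112, -4.211], TCP at [0.139, 0.558, 0.304] pointing down, gripper open.
Joint ranges: [-179.03, 179.03], [-60, 130.46], [8.19, 133.38], [-81.62, 261.62], [5.75, 156.47], [-153.77, 153.77]. Speed limits (degrees/s): [147.25, 147.25, 180, 180, 180, 180].

## Interface

Orientations are given as a 3x3 rotation matrix whose columns are the frame's x, y, z axes.
In Python, from cell import bot gives the robot as it stands.
- The arm moves only by the tool apply_moves, never from a script. Its argument "plan" is a list of rows, each an object with "xyz": the shift along the tool's x, y, z as a fraction of full scale, a list of three; "dr": the turn, a rotation vector about the tool's x, y, z as a fraction of full scale, a list of three. A call has 1 to 10 rows; each row shifts and turns the commanded pose from where the row before left it, along the tool's axes as they then stand; what a row does not reach is not made up. Full scale, the value 1, is 0.2 m for a shift and 30 degrees for a turn. A row lasts 1/10 s, in which the tool goes at most 50 mm and 8.59 degrees, less where a joint would pass 70% of its speed; a pose out of reach is approached as far as the arm can. A call with a number of a shift or a turn outside -1 to 1 is refused whole. A call with a gripper value outside its range is refused whole. "claw" is the opening, from 0 (shut) to 1 (fully open), set as the call begins (left out, the last holds). The fingers move at their own pace and stop on an object; "grip_force" is the grip in N (left out, the last holds). Time passes only in rows, so rows that do not move let the fingers close. It gives the time, the measured TCP pose, the force, the opening and the grip force at its end, in the units of the state.
- bot.get_obs(): the state, without advancing time (a new reading comes with each control period).
- bot.read_camera(name): name is "scene" or "top" or "wrist"; returns a dict with "color" (400x640x3 uint8, red, green, blue), "z_map" (400x640 float32, m along the optical axis (not along the pixel's ray), 0 where there is no reading), "fx", "fy", "cx", "cy" (pixels), "R" (3x3) and "t" (3): a world point X has camera coordinates R X + t. Camera axes: x right, y down, z forward; pixel columns grow to the right and rows downward; lengths in m; the calibration is good to about 2 mm. A picture is of the moment at which its call begins.
- bot.hand_in(): hands the job in; it is judged then, once.
The state is a dict: "time_s": time; "qpos": joint angles; "qd": joint speeds; "effort": joint torques, N m; "tool_pos": TCP position; "ee_rot": TCP orientation; "contact_force": force on the tool from outside, world axes, zero at the start; "torque": the same for the moment, N m; "width": finger opening in m; "gripper_force": force on a finger pad.
Only numpy, scipy, OpenCV 4.12 (cv2) and the standard library are available. Lean on these libraries where they do the work, as an engineer would, in place of code of your own. Each camera call takes 0.05 s, during which the arm holds its last target. There are 200 camera calls.

## Working session

There is one attempt and no reset: what is moved stays moved. The work goes in short steps, Python scripts to look and compute and a tool call to move; the robot and the scene stay as the last step left them, time stands still between calls to the robot, and variables do not carry over. Pictures are saved under pics/ and viewed, at most 10 in all, crops included, and the job is handed in when it is done.

Besides the shell and the picture viewer there is one more tool, called after "Call:" by a JSON object that holds its "fn" and its "kwargs", one argument or row to a line. apply_moves: Moves the arm, as the interface text tells. Shift numbers are shares of 0.2 m and turn numbers shares of 30 degrees, none past 1 either way. Its arguments: {"type":"object","properties":{"plan":{"type":"array"},"claw":{"type":"number"},"grip_force":{"type":"number"}},"required":["plan"]}

```bash
mkdir -p pics; ls; cat > h.py <<'E'
import numpy as np, cv2
from cell import bot
def cam(n,save=None):
    d=bot.read_camera(n); np.savez('/tmp/'+n+'.npz',**d)
    if save: cv2.imwrite('pics/'+save,d['color'][:,:,::-1])
    return d
def load(n): return dict(np.load('/tmp/'+n+'.npz'))
def world(d):
    v,u=np.mgrid[0:400,0:640]; z=d['z_map']
    P=np.stack([(u-d['cx'])/d['fx']*z,(v-d['cy'])/d['fy']*z,z],-1)
    return (P-d['t'])@d['R']
E
python3 - <<'E'
from h import *
o=bot.get_obs();print(o['tool_pos'],o['ee_rot'],o['time_s'],o['contact_force'])
cam('top','top1.png');d=cam('scene','scene1.png')
E
```

```text
pics
[0.13919963 0.55731885 0.30297228] [[-9.70191264e-01  2.42339563e-01 -6.68321965e-04]
 [ 2.42340424e-01  9.70189274e-01 -1.97261832e-03]
 [ 1.70355342e-04 -2.07577849e-03 -9.99997831e-01]] 0.0 [-1.14272298  0.06144656 -0.16496718]
```

View pics/top1.png

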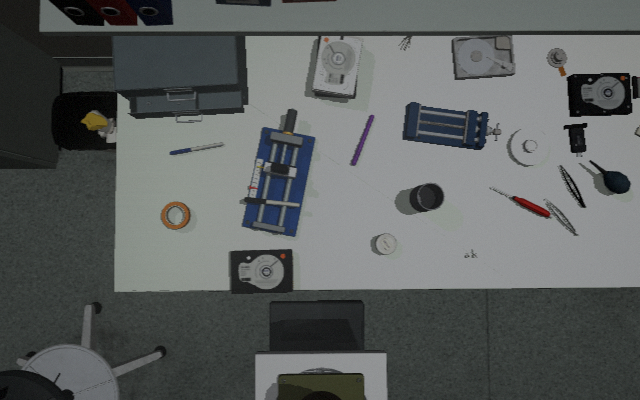

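View pics/scene1.png

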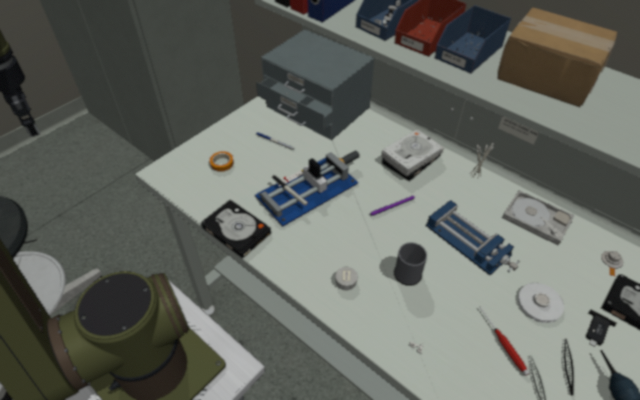

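Marker candidates in the top view are the white one with a black cap on the rods (270,202), the blue and white pen (197,148) and the purple one (363,140). I choose (270,202). For the clamp, I choose the blue one with the black grip (278,180) over the blue vise (447,126). The pot is at (427,197), the tape at (175,215) and the tin at (385,244).

```bash
python3 - <<'E'
from h import *
d=load('top');W=world(d)
c=d['color'][95:245,230:325];cv2.imwrite('pics/crop1.png',cv2.resize(c[:,:,::-1],None,fx=4,fy=4,interpolation=cv2.INTER_CUBIC)[:600])
hsv=cv2.cvtColor(d['color'],cv2.COLOR_RGB2HSV).astype(int)
print(d['fx'],d['t'],d['R'])
for u,v in [(270,202),(278,170),(427,197),(427,187),(175,203),(385,244),(310,200)]: print((u,v),W[v,u].round(3))
# pot rim
m=(abs(W[...,2]-.08)<.008);m[:, :400]=0;m[:,450:]=0;m[:175]=0;m[220:]=0
p=W[m];print('rim',len(p),p.min(0),p.max(0))
(cx,cy),r=cv2.minEnclosingCircle(p[:,:2].astype(np.float32));print(cx,cy,r)
# clamp base blue
b=(abs(hsv[...,0]-110)<12)&(hsv[...,1]>130)&(abs(W[...,2]-.010)<.008);b[:, :235]=0;b[:,325:]=0;b[:110]=0;b[245:]=0
q=W[b][:,:2].astype(np.float32);print('base',len(q),cv2.minAreaRect(q))
# grip top
g=(W[...,2]>.07)&(W[...,2]<.1);g[:, :235]=0;g[:,325:]=0;g[:110]=0;g[245:]=0
print('grip',g.sum(),W[g].mean(0))
E
```

```text
480.11511025897727 [0.01357505 0.52677217 1.14837524] [[-0.00720988 -0.99989428  0.01262714]
 [-0.9981471   0.00643318 -0.06050601]
 [ 0.06041838 -0.01303999 -0.99808796]]
(270, 202) [0.516 0.117 0.035]
(278, 170) [0.586 0.095 0.082]
(427, 197) [ 0.527 -0.264  0.011]
(427, 187) [ 0.551 -0.265  0.008]
(175, 203) [0.516 0.349 0.011]
(385, 244) [ 0.413 -0.158  0.021]
(310, 200) [ 0.522  0.022 -0.   ]
rim 142 [ 0.49467343 -0.2850518   0.07225504] [ 0.55504456 -0.22146815  0.08463275]
0.5252870917320251 -0.2533474862575531 0.03228352963924408
base 2256 ((0.5682798624038696, 0.09831502288579941), (0.12761914730072021, 0.24632255733013153), 78.2276382446289)
grip 151 [0.61438288 0.10987334 0.08675531]
```

View pics/crop1.png

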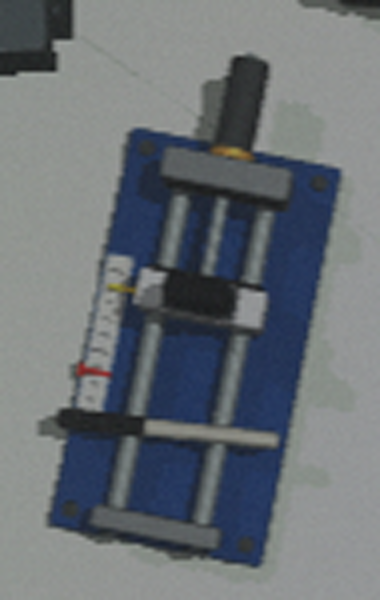

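The crop confirms a white marker with its black cap on the left, lying across the rods below the black grip. The yellow pointer is at crop (120,288) and the red mark at (93,370). Now I refine the numbers.

```bash
cat >> h.py <<'E'
def ray(d,u,v,z):
    r=d['R'].T@np.array([(u-d['cx'])/d['fx'],(v-d['cy'])/d['fy'],1]); c=-d['R'].T@d['t']
    return c+r*(z-c[2])/r[2]
YAW=np.radians(-11.8)
def totool(v): return bot.get_obs()['ee_rot'].T@np.asarray(v)
E
python3 - <<'E'
from h import *
d=load('top')
f=lambda x,y:(230+(x+.5)/4-.5,95+(y+.5)/4-.5)
for n,x,y,z in [('cap',58,417,.034),('tail',278,440,.034),('ptr',112,288,.03),('red',94,371,.012),('griptop',200,295,.09)]:
    print(n,ray(d,*f(x,y),z).round(4))
o=bot.get_obs();R=o['ee_rot']
tgt=np.array([.51,.09,.22]);dl=tgt-o['tool_pos'];print(dl,R.T@dl/.2)
E
```

```text
cap [0.5235 0.179  0.034 ]
tail [0.5089 0.0481 0.034 ]
ptr [0.6011 0.1473 0.03  ]
red [0.5527 0.1601 0.012 ]
griptop [0.5892 0.0909 0.09  ]
[ 0.37075364 -0.46737631 -0.08305822] [-2.3649952  -1.81704236  0.41844171]
```

Call:
{"fn": "apply_moves", "kwargs": {
  "plan": [
    {"xyz":[-0.18,-0.14,0.03],"dr":[0,0,0]},
    {"xyz":[-0.18,-0.14,0.03],"dr":[0,0,0]},
    {"xyz":[-0.18,-0.14,0.03],"dr":[0,0,0]},
    {"xyz":[-0.18,-0.14,0.03],"dr":[0,0,0]},
    {"xyz":[-0.18,-0.14,0.03],"dr":[0,0,0]},
    {"xyz":[-0.18,-0.14,0.03],"dr":[0,0,0]},
    {"xyz":[-0.18,-0.14,0.03],"dr":[0,0,0]},
    {"xyz":[-0.18,-0.14,0.03],"dr":[0,0,0]},
    {"xyz":[-0.18,-0.14,0.03],"dr":[0,0,0]},
    {"xyz":[-0.18,-0.14,0.03],"dr":[0,0,0]}
  ],
  "claw": 0.5
}}

```text
time_s: 1.1
tool_pos: [0.4214, 0.1972, 0.2435]
ee_rot: [[-0.97, 0.242, -0.0], [0.242, 0.97, 0.0], [0.0, -0.0, -1.0]]
contact_force: [0.2, 0.8, -0.3]
width: 0.0428
gripper_force: 0.0
```

Call:
{"fn": "apply_moves", "kwargs": {
  "plan": [
    {"xyz":[-0.18,-0.14,0.03],"dr":[0,0,0]},
    {"xyz":[-0.18,-0.14,0.03],"dr":[0,0,0]},
    {"xyz":[0,0,0],"dr":[0,0,0.275]},
    {"xyz":[0,0,0],"dr":[0,0,0.275]},
    {"xyz":[0,0,0],"dr":[0,0,0.275]},
    {"xyz":[0,0,0],"dr":[0,0,0.275]},
    {"xyz":[0,0,0],"dr":[0,0,0.275]},
    {"xyz":[0,0,0],"dr":[0,0,0.275]},
    {"xyz":[0,0,0],"dr":[0,0,0.275]},
    {"xyz":[0,0,0],"dr":[0,0,0.275]}
  ]
}}

```text
time_s: 2.1
tool_pos: [0.4767, 0.1271, 0.2315]
ee_rot: [[-0.167, 0.986, -0.001], [0.986, 0.167, -0.0], [-0.0, -0.001, -1.0]]
contact_force: [0.6, -0.7, 0.4]
width: 0.0426
gripper_force: 0.0
```

Call:
{"fn": "apply_moves", "kwargs": {
  "plan": [
    {"xyz":[0,0,0],"dr":[0,0,0.275]},
    {"xyz":[0,0,0],"dr":[0,0,0.275]},
    {"xyz":[0,0,0],"dr":[0,0,0]}
  ]
}}

```text
time_s: 2.4
tool_pos: [0.4768, 0.1271, 0.2316]
ee_rot: [[0.114, 0.993, -0.001], [0.993, -0.114, -0.0], [-0.0, -0.001, -1.0]]
contact_force: [0.1, 0.8, 0.4]
width: 0.043
gripper_force: 0.0
```

```bash
python3 - <<'E'
from h import *
d=cam('wrist','wrist1.png')
o=bot.get_obs();print(o['time_s'],o['tool_pos'],o['ee_rot'].round(3),o['qpos'],o['width'])
print(-d['R'].T@d['t'])
E
```

```text
2.45 [0.47682489 0.1271489  0.23161568] [[ 0.111  0.994 -0.001]
 [ 0.994 -0.111 -0.   ]
 [-0.    -0.001 -1.   ]] [ 1.00256235e+01  1.52207846e+01  1.01668090e+02 -5.23731769e-04
  6.31543279e+01  1.63752640e+01] 0.042758280051951675
[0.48367035 0.19220397 0.30156029]
```

View pics/wrist1.png

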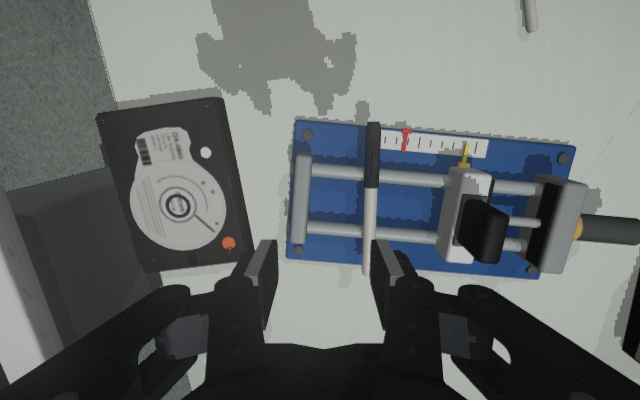

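The wrist view shows the marker from cap (374,122) to tail (367,273), the red mark at about (406,139), the pointer tip at about (466,144) and the grip top at about (484,230).

```bash
python3 - <<'E'
from h import *
d=load('wrist');W=world(d);hsv=cv2.cvtColor(d['color'],cv2.COLOR_RGB2HSV).astype(int)
ex=np.array([np.cos(YAW),np.sin(YAW)])
for n,u,v,z in [('cap',374,122,.034),('tail',367,273,.034)]: print(n,ray(d,u,v,z).round(4))
box=np.zeros((400,640),bool);box[118:170,390:490]=1
red=box&((hsv[...,0]<8)|(hsv[...,0]>172))&(hsv[...,1]>130)
yel=box&(abs(hsv[...,0]-27)<8)&(hsv[...,1]>120)
for n,m in (('red',red),('yel',yel)):
    p=W[m];v,u=np.where(m);print(n,len(p),'med',np.median(p,0).round(4),'u',u.min(),u.max(),'v',v.min(),v.max(),'y-end',p[p[:,1].argsort()[-3:]].mean(0).round(4))
r=np.median(W[red],0)
y=W[yel];t=y[y[:,1].argsort()[-8:]].mean(0);print('pull',(t-r)[:2]@ex)
b=(abs(hsv[...,0]-110)<14)&(hsv[...,1]>120)&(abs(W[...,2]-.010)<.006);b[:, :280]=0;b[300:]=0
q=W[b][:,:2].astype(np.float32);print('base',len(q),cv2.minAreaRect(q))
g=(abs(W[...,2]-.09)<.005);g[:,:430]=0;g[:,520:]=0
print('grip',g.sum(),cv2.minAreaRect(W[g][:,:2].astype(np.float32)),W[g][:,2].mean())
E
```

```text
cap [0.5219 0.1796 0.034 ]
tail [0.5058 0.0493 0.034 ]
red 97 med [0.5501 0.1646 0.0135] u 402 411 v 129 151 y-end [0.5488 0.1701 0.0146]
yel 125 med [0.6001 0.1376 0.0165] u 458 469 v 144 167 y-end [0.601  0.1509 0.0163]
pull 0.0533699147524942
base 15982 ((0.566344141960144, 0.09950979053974152), (0.1298980563879013, 0.24763599038124084), 78.1395034790039)
grip 1219 ((0.5901612639427185, 0.09439253807067871), (0.037433214485645294, 0.016595803201198578), 78.13951110839844) 0.08913969076769333
```

Call:
{"fn": "apply_moves", "kwargs": {
  "plan": [
    {"xyz":[-0.146,0.095,0],"dr":[0,0,0]},
    {"xyz":[-0.146,0.094,0.083],"dr":[0,0,0]},
    {"xyz":[0,0,0.15],"dr":[0,0,0]},
    {"xyz":[0,0,0.15],"dr":[0,0,0]},
    {"xyz":[0,0,0.1],"dr":[0,0,0]},
    {"xyz":[0,0,0.1],"dr":[0,0,0]},
    {"xyz":[0,0,0.1],"dr":[0,0,0]},
    {"xyz":[0,0,0],"dr":[0,0,0]},
    {"xyz":[0,0,0],"dr":[0,0,0]}
  ]
}}

```text
time_s: 3.35
tool_pos: [0.5078, 0.0648, 0.0952]
ee_rot: [[0.112, 0.994, -0.001], [0.994, -0.112, -0.0], [-0.0, -0.001, -1.0]]
contact_force: [0.1, -0.8, 0.2]
width: 0.0425
gripper_force: 0.0
```

Call:
{"fn": "apply_moves", "kwargs": {
  "plan": [
    {"xyz":[0,0,0],"dr":[0,0,0]},
    {"xyz":[0,0,0],"dr":[0,0,0]},
    {"xyz":[0,0,0],"dr":[0,0,0]},
    {"xyz":[0,0,0],"dr":[0,0,0]},
    {"xyz":[0,0,0],"dr":[0,0,0]},
    {"xyz":[0,0,0],"dr":[0,0,0]},
    {"xyz":[0,0,0],"dr":[0,0,0]},
    {"xyz":[0,0,0],"dr":[0,0,0]}
  ],
  "claw": 0,
  "grip_force": 25
}}

```text
time_s: 4.15
tool_pos: [0.5087, 0.0649, 0.0957]
ee_rot: [[0.114, 0.994, 0.002], [0.994, -0.114, 0.0], [0.0, 0.002, -1.0]]
contact_force: [1.1, -0.3, 5.7]
width: 0.0099
gripper_force: 26.0
```

```bash
python3 - <<'E'
from h import *
d=cam('wrist','wrist2.png')
o=bot.get_obs();print(o['time_s'],o['tool_pos'],o['width'],o['gripper_force'],o['contact_force'])
E
```

```text
4.2 [0.5087126  0.06487654 0.09572589] 0.00961857828156954 26.029164791107178 [ 1.80637529 -0.61070107  5.55288942]
```

View pics/wrist2.png

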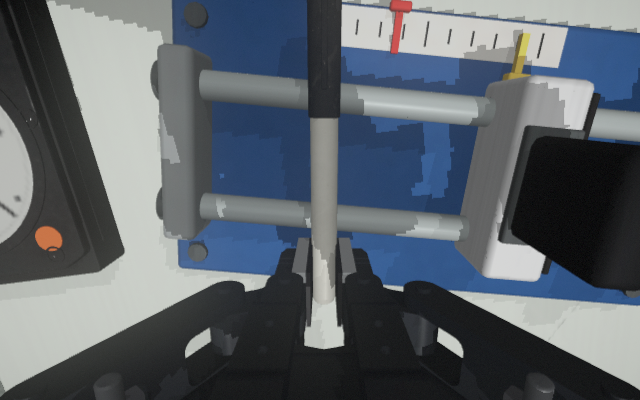

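Call:
{"fn": "apply_moves", "kwargs": {
  "plan": [
    {"xyz":[0,0,-0.1],"dr":[0,0,0]},
    {"xyz":[0,0,-0.2],"dr":[0,0,0]},
    {"xyz":[0,0,-0.2],"dr":[0,0,0]},
    {"xyz":[0,0,-0.2],"dr":[0,0,0]},
    {"xyz":[0,0,-0.2],"dr":[0,0,0]},
    {"xyz":[-0.2,0,-0.1],"dr":[0,0,0]},
    {"xyz":[-0.2,0,0],"dr":[0,0,0]},
    {"xyz":[-0.2,0,0],"dr":[0,0,0]},
    {"xyz":[-0.2,0,0],"dr":[0,0,0]},
    {"xyz":[0,0,0],"dr":[0,0,0]}
  ]
}}

```text
time_s: 5.2
tool_pos: [0.4887, -0.0979, 0.2946]
ee_rot: [[0.118, 0.993, -0.002], [0.993, -0.118, -0.002], [-0.002, -0.002, -1.0]]
contact_force: [0.0, 0.3, 0.9]
width: 0.0096
gripper_force: 25.5
```

Call:
{"fn": "apply_moves", "kwargs": {
  "plan": [
    {"xyz":[0,0,0],"dr":[0,-0.15,0]},
    {"xyz":[0,0,0],"dr":[0,-0.25,0]},
    {"xyz":[0,0,0],"dr":[0,-0.25,0]},
    {"xyz":[0,0,0],"dr":[0,0,0]}
  ]
}}

```text
time_s: 5.6
tool_pos: [0.4891, -0.0914, 0.2938]
ee_rot: [[0.101, 0.994, -0.04], [0.937, -0.109, -0.332], [-0.334, -0.004, -0.942]]
contact_force: [-0.2, 0.0, -0.1]
width: 0.0094
gripper_force: 25.5
```

```bash
python3 - <<'E'
from h import *
o=bot.get_obs();print(o['time_s'],o['tool_pos'],o['ee_rot'].round(3),o['qpos'],o['width'],o['gripper_force'],o['contact_force'])
E
```

```text
5.6 [ 0.48906238 -0.09139423  0.29375688] [[ 0.101  0.994 -0.04 ]
 [ 0.937 -0.109 -0.332]
 [-0.334 -0.004 -0.942]] [ -3.94971511  13.08535979  97.17976322 -20.55973533  71.92764405
   9.08767667] 0.009429971662437489 25.4947891831398 [-0.20884049  0.03625303 -0.08456169]
```

Call:
{"fn": "apply_moves", "kwargs": {
  "plan": [
    {"xyz":[0,0,0],"dr":[0,-0.25,0]},
    {"xyz":[0,0,0],"dr":[0,-0.25,0]},
    {"xyz":[0,0,0],"dr":[0,-0.25,0]},
    {"xyz":[0,0,0],"dr":[0,-0.25,0]},
    {"xyz":[0,0,0],"dr":[0,-0.25,0]},
    {"xyz":[0,0,0],"dr":[0,-0.25,0]},
    {"xyz":[0,0,0],"dr":[0,0,0]}
  ]
}}

```text
time_s: 6.3
tool_pos: [0.4889, -0.0932, 0.292]
ee_rot: [[0.04, 0.994, -0.106], [0.429, -0.113, -0.896], [-0.903, -0.01, -0.43]]
contact_force: [-0.2, -0.1, -0.9]
width: 0.0097
gripper_force: 25.5
```

```bash
python3 - <<'E'
from h import *
o=bot.get_obs();R=o['ee_rot'];print(o['time_s'],o['tool_pos'],R.round(3),o['qpos'].round(1),o['width'])
# plan: marker axis (tail up) = -x ; grasp on marker at tool z .061
up=-R[:,0];print('lean',np.degrees(np.arccos(up[2])))
pot=np.array([.5253,-.2533,0]);h=up[:2]/np.linalg.norm(up[:2])
bottom=pot+np.r_[-h*.018,.012]
tcp=bottom+up*.116-R[:,2]*.061
print('tcp',tcp); d=tcp-o['tool_pos'];print(d)
a=d.copy();a[2]=.0+max(0,.30-o['tool_pos'][2]);print('across',R.T@a/.2);print('down',R.T@(d-a)/.2)
E
```

```text
6.3 [ 0.48888604 -0.09316468  0.29196409] [[ 0.04   0.994 -0.106]
 [ 0.429 -0.113 -0.896]
 [-0.903 -0.01  -0.43 ]] [ 14.1  27.  102.2 -57.5  88.7  43. ] 0.009723138394507858
lean 25.49405567118073
tcp [ 0.52881244 -0.23040957  0.142954  ]
[ 0.0399264  -0.13724489 -0.14901009]
across [-0.32232617  0.27571911  0.5765901 ]
down [0.70877213 0.00754442 0.33789249]
```

Call:
{"fn": "apply_moves", "kwargs": {
  "plan": [
    {"xyz":[-0.064,0.055,0.115],"dr":[0,0,0]},
    {"xyz":[-0.064,0.055,0.115],"dr":[0,0,0]},
    {"xyz":[-0.064,0.055,0.115],"dr":[0,0,0]},
    {"xyz":[-0.064,0.055,0.115],"dr":[0,0,0]},
    {"xyz":[-0.064,0.055,0.115],"dr":[0,0,0]},
    {"xyz":[0,0,0],"dr":[0,0,0]},
    {"xyz":[0,0,0],"dr":[0,0,0]}
  ]
}}

```text
time_s: 7.0
tool_pos: [0.5284, -0.232, 0.3038]
ee_rot: [[0.051, 0.993, -0.106], [0.431, -0.117, -0.895], [-0.901, 0.0, -0.434]]
contact_force: [-0.5, 0.9, 0.5]
width: 0.0098
gripper_force: 25.5
```

```bash
python3 - <<'E'
from h import *
d=cam('scene');t=cam('top')
cv2.imwrite('pics/mid.png',np.hstack([cv2.resize(d['color'][130:310,270:470],None,fx=2,fy=2),cv2.resize(t['color'][110:290,330:530],None,fx=2,fy=2)])[:,:,::-1])
o=bot.get_obs();R=o['ee_rot'];print(o['time_s'],o['tool_pos'],R.round(3),o['qpos'].round(1),o['width'])
g=o['tool_pos']+R[:,2]*.061
for s in (-.016,.116):
  for c in (d,t):
    p=c['R']@(g+R[:,0]*s)+c['t'];print(s,c['fx']*p[0]/p[2]+c['cx'],c['fy']*p[1]/p[2]+c['cy'])
E
```

```text
7.1 [ 0.52879024 -0.23082262  0.30369882] [[ 0.05   0.993 -0.104]
 [ 0.43  -0.115 -0.896]
 [-0.902 -0.    -0.432]] [ -0.6  26.7 100.  -65.8  79.5  35.8] 0.009455916970139876
-0.016 446.3689870836498 197.542602398905
-0.016 479.4546034519026 190.22453775823357
0.116 413.39175832639705 220.69552703713435
0.116 432.51688051028987 191.5637604025762
```

View pics/mid.png

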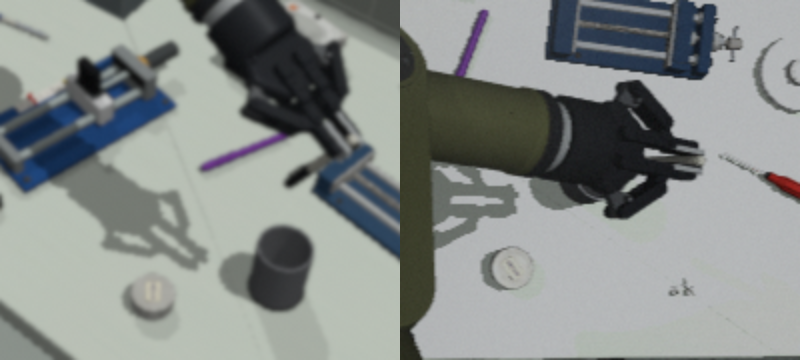

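The marker is gripped as planned: the cap end is at scene (415,221), against a prediction of (413,221). The pot is below it.

Call:
{"fn": "apply_moves", "kwargs": {
  "plan": [
    {"xyz":[0.09,0,0.043],"dr":[0,0,0]},
    {"xyz":[0.09,0,0.043],"dr":[0,0,0]},
    {"xyz":[0.09,0,0.043],"dr":[0,0,0]},
    {"xyz":[0.09,0,0.043],"dr":[0,0,0]},
    {"xyz":[0,0,0],"dr":[0,0,0]}
  ]
}}

```text
time_s: 7.6
tool_pos: [0.5286, -0.2297, 0.2213]
ee_rot: [[0.044, 0.994, -0.104], [0.43, -0.113, -0.896], [-0.902, -0.005, -0.432]]
contact_force: [-0.1, 0.0, 1.3]
width: 0.0095
gripper_force: 25.5
```

```bash
python3 - <<'E'
from h import *
o=bot.get_obs();print(o['time_s'],o['tool_pos'],o['ee_rot'].round(3),o['qpos'].round(1),o['width'],o['contact_force'])
E
```

```text
7.6 [ 0.52861596 -0.22974251  0.2213343 ] [[ 0.044  0.994 -0.104]
 [ 0.43  -0.113 -0.896]
 [-0.902 -0.005 -0.432]] [ -0.5  33.6 103.8 -67.9  75.4  45.6] 0.009538034850188884 [-0.12474086  0.03534317  1.30551418]
```

Joint 4 is fine. I continue down.

Call:
{"fn": "apply_moves", "kwargs": {
  "plan": [
    {"xyz":[0.09,0,0.043],"dr":[0,0,0]},
    {"xyz":[0.09,0,0.043],"dr":[0,0,0]},
    {"xyz":[0.09,0,0.043],"dr":[0,0,0]},
    {"xyz":[0.07,0,0.033],"dr":[0,0,0]},
    {"xyz":[0,0,0],"dr":[0,0,0]}
  ]
}}

```text
time_s: 8.1
tool_pos: [0.5294, -0.2302, 0.1476]
ee_rot: [[0.046, 0.994, -0.103], [0.428, -0.113, -0.897], [-0.902, -0.003, -0.431]]
contact_force: [0.4, -0.5, 0.4]
width: 0.0095
gripper_force: 25.5
```

```bash
python3 - <<'E'
from h import *
d=cam('scene');cv2.imwrite('pics/pot.png',cv2.resize(d['color'][190:310,340:500,::-1],None,fx=4,fy=4))
o=bot.get_obs();print(o['time_s'],o['tool_pos'],o['ee_rot'].round(3),o['qpos'].round(1),o['width'],o['contact_force'])
E
```

```text
8.15 [ 0.52967802 -0.2304249   0.14869342] [[ 0.047  0.994 -0.102]
 [ 0.427 -0.113 -0.897]
 [-0.903 -0.001 -0.43 ]] [ -0.5  40.4 105.8 -70.5  72.2  54.5] 0.009777880001693138 [-0.51755177 -0.36540618  0.26638622]
```

View pics/pot.png

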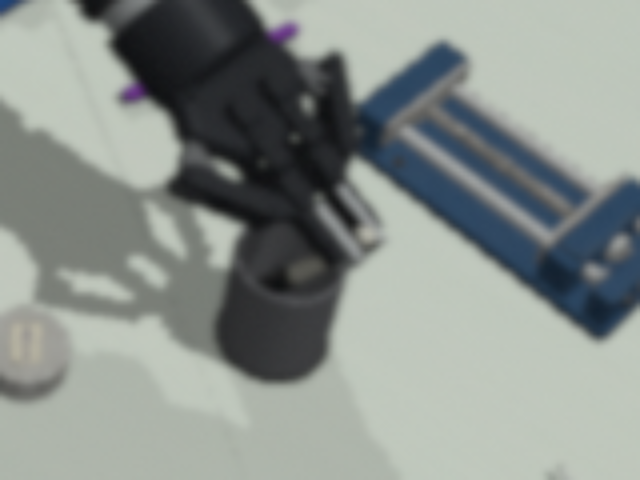

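The marker's cap end is inside the pot, with the tail in the fingers at (370,235), so I release.

Call:
{"fn": "apply_moves", "kwargs": {
  "plan": [
    {"xyz":[0.03,0,0.014],"dr":[0,0,0]},
    {"xyz":[0,0,0],"dr":[0,0,0]}
  ]
}}

```text
time_s: 8.35
tool_pos: [0.5298, -0.2306, 0.1423]
ee_rot: [[0.05, 0.994, -0.102], [0.428, -0.113, -0.897], [-0.902, 0.001, -0.431]]
contact_force: [1.0, 0.5, 0.6]
width: 0.0096
gripper_force: 25.5
```

Call:
{"fn": "apply_moves", "kwargs": {
  "plan": [
    {"xyz":[0,0,0],"dr":[0,0,0]},
    {"xyz":[0,0,0],"dr":[0,0,0]},
    {"xyz":[0,0,0],"dr":[0,0,0]},
    {"xyz":[0,0,0],"dr":[0,0,0]},
    {"xyz":[0,0,0],"dr":[0,0,0]},
    {"xyz":[0,0,0],"dr":[0,0,0]}
  ],
  "claw": 0.4
}}

```text
time_s: 8.95
tool_pos: [0.5295, -0.2308, 0.1418]
ee_rot: [[0.049, 0.994, -0.103], [0.428, -0.114, -0.897], [-0.903, 0.0, -0.431]]
contact_force: [0.5, -0.3, 0.0]
width: 0.0345
gripper_force: 0.0
```

Call:
{"fn": "apply_moves", "kwargs": {
  "plan": [
    {"xyz":[0,0,-0.08],"dr":[0,0,0]},
    {"xyz":[0,0,-0.15],"dr":[0,0,0]},
    {"xyz":[0,0,-0.15],"dr":[0,0,0]},
    {"xyz":[-0.1,0,-0.15],"dr":[0,0,0]},
    {"xyz":[-0.2,0,-0.1],"dr":[0,0,0]},
    {"xyz":[-0.2,0,-0.1],"dr":[0,0,0]},
    {"xyz":[-0.1,0,0],"dr":[0,0,0]},
    {"xyz":[0,0,0],"dr":[0,0,0]}
  ]
}}

```text
time_s: 9.75
tool_pos: [0.5391, -0.1506, 0.3167]
ee_rot: [[0.055, 0.994, -0.099], [0.428, -0.113, -0.897], [-0.902, 0.007, -0.431]]
contact_force: [0.5, -0.9, -0.7]
width: 0.0345
gripper_force: 0.0
```

```bash
python3 - <<'E'
from h import *
d=cam('scene');cv2.imwrite('pics/pot2.png',cv2.resize(d['color'][190:310,340:500,::-1],None,fx=4,fy=4))
o=bot.get_obs();print(o['time_s'],o['tool_pos'],o['ee_rot'].round(3),o['qpos'].round(1),o['width'],o['contact_force'])
E
```

```text
9.8 [ 0.53859245 -0.1504378   0.31451735] [[ 0.052  0.994 -0.101]
 [ 0.429 -0.113 -0.896]
 [-0.902  0.004 -0.432]] [  7.5  27.2  96.9 -61.3  86.4  36.6] 0.034164244617644494 [-0.13367906  0.27913328 -1.22931959]
```

View pics/pot2.png

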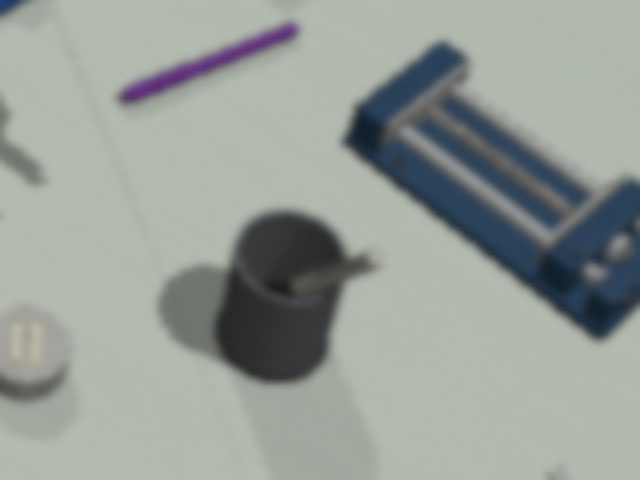

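The marker stands in the pot and leans, with its tail at (433,255) in the full frame. I check the lean from depth.

```bash
python3 - <<'E'
from h import *
d=load('scene');W=world(d)
t=cam('top');T=world(t)
for n,w in (('scene',W),('top',T)):
    m=(w[...,2]>.088)&(w[...,2]<.16)&(np.hypot(w[...,0]-.525,w[...,1]+.253)<.1)
    p=w[m];print(n,len(p))
    if len(p)>5:
        c=p.mean(0);a=np.linalg.svd(p-c)[2][0];a*=np.sign(a[2]);print(c,a,np.degrees(np.arccos(a[2])),p[p[:,2].argsort()[-4:]])
E
```

```text
scene 72
[ 0.51631288 -0.29149404  0.11048633] [-0.00521854 -0.52811139  0.84915907] 31.879677184418906 [[ 0.51736329 -0.30201517  0.12637493]
 [ 0.51304114 -0.29736124  0.12667179]
 [ 0.5146103  -0.30092057  0.12828709]
 [ 0.51855282 -0.29832893  0.12886689]]
top 83
[ 0.52257883 -0.28916764  0.10808099] [-0.04333902 -0.55848273  0.82838322] 34.06698752320769 [[ 0.52378036 -0.29791202  0.12396221]
 [ 0.52149922 -0.29980008  0.12484705]
 [ 0.52586614 -0.30193432  0.12546367]
 [ 0.52139865 -0.29701591  0.12670603]]
```

The lean is about 32–33° (0.57 rad), right at the geometric maximum for this pot, and it is stable and under the 0.6 limit. Next is the jaw grip.

```bash
cat > go.py <<'E'
from h import *
from scipy.spatial.transform import Rotation as Ro
def rel(p,az=-11.86):
    a=np.radians(az);y=np.array([np.cos(a),np.sin(a),0]);z=np.array([0,0,-1.]);T=np.stack([np.cross(y,z),y,z],1)
    if T[1,0]<0: print('x flips',T)
    o=bot.get_obs();R=o['ee_rot'];rv=Ro.from_matrix(R.T@T).as_rotvec(degrees=True)/30
    d=np.array(p)-o['tool_pos']
    print('t',o['time_s'],'pos',o['tool_pos'].round(4),'q',o['qpos'].round(1),'w',round(o['width'],4),'F',o['contact_force'].round(1))
    print('turn',rv.round(3),'shift in present axes',(R.T@d/.2).round(3),'in target axes',(T.T@d/.2).round(3))
E
python3 -c "
from go import *
rel([.590,.0944,.25])"
```

```text
t 9.85 pos [ 0.5383 -0.1505  0.3131] q [  7.5  27.3  97.  -61.3  86.4  36.6] w 0.0338 F [-0.6  0.4 -0.8]
turn [0.101 2.145 0.158] shift in present axes [ 0.822  0.118 -0.988] in target axes [1.251 0.002 0.315]
```

Call:
{"fn": "apply_moves", "kwargs": {
  "plan": [
    {"xyz":[0,0,0],"dr":[0.01,0.24,0.018]},
    {"xyz":[0,0,0],"dr":[0.01,0.24,0.018]},
    {"xyz":[0,0,0],"dr":[0.01,0.24,0.018]},
    {"xyz":[0,0,0],"dr":[0.01,0.24,0.018]},
    {"xyz":[0,0,0],"dr":[0.01,0.24,0.018]},
    {"xyz":[0,0,0],"dr":[0.01,0.24,0.018]},
    {"xyz":[0,0,0],"dr":[0.01,0.24,0.018]},
    {"xyz":[0,0,0],"dr":[0.01,0.24,0.018]},
    {"xyz":[0,0,0],"dr":[0.01,0.22,0.014]},
    {"xyz":[0,0,0],"dr":[0,0,0]}
  ],
  "claw": 0.5
}}

```text
time_s: 10.85
tool_pos: [0.538, -0.1529, 0.3112]
ee_rot: [[0.207, 0.978, 0.001], [0.978, -0.207, -0.003], [-0.002, 0.001, -1.0]]
contact_force: [-0.3, -1.3, -0.2]
width: 0.043
gripper_force: 0.0
```

Call:
{"fn": "apply_moves", "kwargs": {
  "plan": [
    {"xyz":[0.2,0,0],"dr":[0,0,0]},
    {"xyz":[0.2,0,0],"dr":[0,0,0]},
    {"xyz":[0.2,0,0],"dr":[0,0,0]},
    {"xyz":[0.2,0,0],"dr":[0,0,0]},
    {"xyz":[0.2,0,0.1],"dr":[0,0,0]},
    {"xyz":[0.2,0,0.2],"dr":[0,0,0]},
    {"xyz":[0,0,0],"dr":[0,0,0]},
    {"xyz":[0,0,0],"dr":[0,0,0]}
  ]
}}

```text
time_s: 11.65
tool_pos: [0.585, 0.0806, 0.2541]
ee_rot: [[0.199, 0.98, -0.002], [0.98, -0.199, -0.007], [-0.008, -0.0, -1.0]]
contact_force: [0.3, 0.5, -0.1]
width: 0.0428
gripper_force: 0.0
```

```bash
python3 -c "
from go import *
d=cam('wrist');W=world(d)
g=(abs(W[...,2]-.09)<.005)&(abs(W[...,0]-.59)<.04)&(abs(W[...,1]-.094)<.04)
print('grip',g.sum(),cv2.minAreaRect(W[g][:,:2].astype(np.float32)),W[g][:,2].mean())
rel([.590,.0944,.126])"
```

```text
grip 1069 ((0.5907015204429626, 0.09414419531822205), (0.037418246269226074, 0.01563963294029236), 78.24250793457031) 0.08932763425947698
t 11.7 pos [0.5858 0.0796 0.2554] q [ 3.9 21.1 88.3 -0.4 70.6 15.6] w 0.0426 F [-0.6 -0.8  0.6]
turn [0.005 0.013 0.01 ] shift in present axes [0.081 0.004 0.647] in target axes [0.077 0.005 0.647]
```

Call:
{"fn": "apply_moves", "kwargs": {
  "plan": [
    {"xyz":[0.08,0.004,0.08],"dr":[0.005,0.013,0.01]},
    {"xyz":[0,0,0.12],"dr":[0,0,0]},
    {"xyz":[0,0,0.12],"dr":[0,0,0]},
    {"xyz":[0,0,0.1],"dr":[0,0,0]},
    {"xyz":[0,0,0.1],"dr":[0,0,0]},
    {"xyz":[0,0,0.06],"dr":[0,0,0]},
    {"xyz":[0,0,0.055],"dr":[0,0,0]},
    {"xyz":[0,0,0],"dr":[0,0,0]}
  ]
}}

```text
time_s: 12.5
tool_pos: [0.5903, 0.0943, 0.1284]
ee_rot: [[0.208, 0.978, 0.001], [0.978, -0.208, 0.002], [0.002, 0.0, -1.0]]
contact_force: [-0.3, 0.8, 1.2]
width: 0.0425
gripper_force: 0.0
```

Call:
{"fn": "apply_moves", "kwargs": {
  "plan": [
    {"xyz":[0,0,0],"dr":[0,0,0]},
    {"xyz":[0,0,0],"dr":[0,0,0]},
    {"xyz":[0,0,0],"dr":[0,0,0]},
    {"xyz":[0,0,0],"dr":[0,0,0]},
    {"xyz":[0,0,0],"dr":[0,0,0]},
    {"xyz":[0,0,0],"dr":[0,0,0]},
    {"xyz":[0,0,0],"dr":[0,0,0]}
  ],
  "claw": 0,
  "grip_force": 70
}}

```text
time_s: 13.2
tool_pos: [0.5913, 0.0947, 0.1306]
ee_rot: [[0.207, 0.978, 0.004], [0.978, -0.207, 0.002], [0.003, 0.004, -1.0]]
contact_force: [-1.3, 0.3, 6.0]
width: 0.0152
gripper_force: 70.2
```

```bash
python3 -c "
from go import *
rel([.590,.0944,.126]);print(bot.get_obs()['gripper_force'])"
```

```text
t 13.2 pos [0.5913 0.0947 0.1306] q [ 5.  29.2 95.5  0.1 55.  16.9] w 0.0152 F [-1.3  0.3  6. ]
turn [ 0.007 -0.006 -0.003] shift in present axes [-0.003 -0.006  0.023] in target axes [-0.003 -0.006  0.023]
70.23722290992737
```

Call:
{"fn": "apply_moves", "kwargs": {
  "plan": [
    {"xyz":[0,-0.02,-0.01],"dr":[0,0,0]},
    {"xyz":[0,-0.03,0],"dr":[0,0,0]},
    {"xyz":[0,-0.04,0],"dr":[0,0,0]},
    {"xyz":[0,-0.04,0],"dr":[0,0,0]},
    {"xyz":[0,-0.04,0],"dr":[0,0,0]},
    {"xyz":[0,-0.04,0],"dr":[0,0,0]},
    {"xyz":[0,-0.03,0],"dr":[0,0,0]},
    {"xyz":[0,-0.02,0],"dr":[0,0,0]},
    {"xyz":[0,0,0],"dr":[0,0,0]},
    {"xyz":[0,0,0],"dr":[0,0,0]}
  ]
}}

```text
time_s: 14.2
tool_pos: [0.5435, 0.1047, 0.1307]
ee_rot: [[0.207, 0.978, 0.01], [0.978, -0.207, 0.001], [0.003, 0.009, -1.0]]
contact_force: [11.1, -3.4, -14.5]
width: 0.0151
gripper_force: 69.3
```

```bash
python3 - <<'E'
from go import *
rel([.590,.0944,.126])
d=cam('wrist');W=world(d);hsv=cv2.cvtColor(d['color'],cv2.COLOR_RGB2HSV).astype(int)
cv2.imwrite('pics/wrist3.png',d['color'][:,:,::-1])
ok=(hsv[...,2]>60)&(abs(W[...,0]-.56)<.06)&(abs(W[...,1]-.155)<.035)
ex=np.array([np.cos(YAW),np.sin(YAW)])
for n,m in (('red',ok&((hsv[...,0]<8)|(hsv[...,0]>172))&(hsv[...,1]>130)),('yel',ok&(abs(hsv[...,0]-27)<8)&(hsv[...,1]>120))):
    v,u=np.where(m);p=W[m];print(n,len(p),u.min(),u.max(),v.min(),v.max(),np.median(p,0).round(4),'x_clamp',np.median(p[:,:2]@ex).round(4),(p[:,:2]@ex).min(),(p[:,:2]@ex).max())
E
```

```text
t 14.2 pos [0.5435 0.1047 0.1307] q [  6.5  26.4 101.5  -0.   51.6  18.5] w 0.0151 F [ 11.1  -3.4 -14.5]
turn [ 0.017 -0.006 -0.003] shift in present axes [-0.002  0.238  0.026] in target axes [-0.003  0.238  0.024]
red 211 307 321 112 147 [0.5506 0.1649 0.0133] x_clamp 0.5059 0.5020327017240103 0.5097407842080278
yel 264 314 602 127 255 [0.5532 0.1466 0.0171] x_clamp 0.5107 0.5057141559983358 0.5151591285715494
```

View pics/wrist3.png

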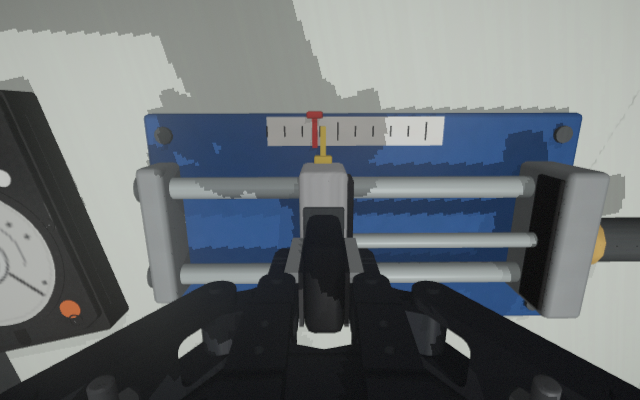

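The pointer (323) is about 4.8 mm short of the red mark (315). I pull a little further and ease the vertical load.

Call:
{"fn": "apply_moves", "kwargs": {
  "plan": [
    {"xyz":[0,-0.012,0.003],"dr":[0,0,0]},
    {"xyz":[0,-0.012,0.003],"dr":[0,0,0]},
    {"xyz":[0,0,0],"dr":[0,0,0]},
    {"xyz":[0,0,0],"dr":[0,0,0]},
    {"xyz":[0,0,0],"dr":[0,0,0]},
    {"xyz":[0,0,0],"dr":[0,0,0]},
    {"xyz":[0,0,0],"dr":[0,0,0]},
    {"xyz":[0,0,0],"dr":[0,0,0]}
  ]
}}

```text
time_s: 15.05
tool_pos: [0.5401, 0.1055, 0.1307]
ee_rot: [[0.207, 0.978, 0.012], [0.978, -0.207, 0.001], [0.003, 0.012, -1.0]]
contact_force: [11.3, -4.7, -7.6]
width: 0.0151
gripper_force: 70.3
```

```bash
python3 - <<'E'
from go import *
rel([.590,.0944,.126])
d=cam('wrist');W=world(d);hsv=cv2.cvtColor(d['color'],cv2.COLOR_RGB2HSV).astype(int)
ok=(hsv[...,2]>60)&(abs(W[...,0]-.56)<.06)&(abs(W[...,1]-.155)<.035)
ok[:,400:]=0
ex=np.array([np.cos(YAW),np.sin(YAW)])
for n,m in (('red',ok&((hsv[...,0]<8)|(hsv[...,0]>172))&(hsv[...,1]>130)),('yel',ok&(abs(hsv[...,0]-27)<8)&(hsv[...,1]>120))):
    v,u=np.where(m);p=W[m];print(n,len(p),np.median(u),np.median(p[:,:2]@ex).round(4))
t=cam('top');T=world(t)
m=(T[...,2]>.088)&(T[...,2]<.16)&(np.hypot(T[...,0]-.525,T[...,1]+.253)<.1);p=T[m];c=p.mean(0);print(len(p),c,np.degrees(np.arccos(abs(np.linalg.svd(p-c)[2][0][2]))),p[:,2].max())
E
```

```text
t 15.05 pos [0.5401 0.1055 0.1307] q [ 6.70e+00  2.61e+01  1.02e+02 -1.00e-01  5.11e+01  1.86e+01] w 0.0151 F [11.3 -4.7 -7.6]
turn [ 0.023 -0.006 -0.003] shift in present axes [-0.002  0.255  0.027] in target axes [-0.003  0.256  0.024]
red 148 319.0 0.5054
yel 268 322.0 0.507
80 [ 0.52271512 -0.28980417  0.10939924] 31.903540002380115 0.1264553213266287
```

Call:
{"fn": "apply_moves", "kwargs": {
  "plan": [
    {"xyz":[0,-0.008,0],"dr":[0,0,0]},
    {"xyz":[0,0,0],"dr":[0,0,0]},
    {"xyz":[0,0,0],"dr":[0,0,0]},
    {"xyz":[0,0,0],"dr":[0,0,0]},
    {"xyz":[0,0,0],"dr":[0,0,0]},
    {"xyz":[0,0,0],"dr":[0,0,0]},
    {"xyz":[0,0,0],"dr":[0,0,0]},
    {"xyz":[0,0,0],"dr":[0,0,0]}
  ]
}}

```text
time_s: 15.95
tool_pos: [0.5386, 0.1058, 0.1307]
ee_rot: [[0.207, 0.978, 0.012], [0.978, -0.207, 0.001], [0.003, 0.012, -1.0]]
contact_force: [10.1, -4.4, -7.4]
width: 0.0151
gripper_force: 70.3
```

```bash
python3 - <<'E'
from go import *
o=bot.get_obs();print(o['tool_pos'],o['contact_force'],o['gripper_force'])
print(bot.hand_in())
E
```

```text
[0.53857721 0.10577632 0.13073782] [10.11598575 -4.41134128 -7.38722627] 70.3231680393219
the job is handed in; nothing more can be done
None
```

The job is handed in (no verdict returned): the marker stands in the pot, leaning about 32° against the 34° limit. The gripper holds the jaw open with the pointer within about 1 mm of the red mark, inferred from the last 1.6 mm move and not re-imaged.

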